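# Hold a glaze sample flush on the tilted reader

## Robot

A 6-joint arm with a two-finger parallel gripper is mounted at the origin on the work surface. World frame = base frame: x ahead of the robot, y to its left, z up, the work surface at z = 0. Lengths are in m, angles in rad, forces in N, time in s.
With the tool pointing down it reaches from about 0.35 to 0.775 m from the base axis. Payload 7.3 kg.
Tool frame: the origin (TCP) lies on the centre line of the jaws, within the pads' length; the fingertips stand 11 mm ahead of it and the grasp point (between the pads) lies 8 mm behind it; y points along the fingers, z is the direction in which the jaws open and shut, and the axes are right-handed (so a half turn about y gives the same grasp; the last joint's range is limited). The gripper opens to 92 mm and grips with 3 to 60 N. Pads are 19 mm wide; open, the fingers measure 130 mm over their backs; the gripper's body (75 mm by 190 mm) begins 47 mm behind the grasp point.
Start: joints at [-1.263, 0.342, 1.524, -0, 1.275, -0.146], TCP at [0.23, -0.472, 0.238] pointing down, gripper open.
Joint ranges: [-2.53, 2.53], [-0.77, 2.02], [0.04, 2.7], [-1, 4.14], [0.28, 2.66], [-3.11, 3.11]. Speed limits (rad/s): [2.57, 2.57, 3.14, 3.14, 3.14, 3.14].

## Interface

Orientations are given as [roll, pitch, yaw] about the fixed x, y, z axes, in that order (R = Rz(yaw) Ry(pitch) Rx(roll)).
In Python, from cell import robot, cams gives the robot as it stands.
- The arm moves only by the tool apply_moves, never from a script. Its argument "plan" is a list of rows, each a list of 7 numbers: the shift along the tool's x, y, z in m, then the turn, a rotation vector about the tool's x, y, z in degrees, then the gripper command: -1 is fully open, 1 is shut, values between are in proportion. A call has exactly 5 rows; each row is the pose to reach, as a shift and turn from the pose commanded when the call began, along the tool's axes at that moment; what a row does not reach only later rows make up. A row lasts 1/8 s, in which the tool goes at most 62.5 mm and 10.7 degrees, less where a joint would pass 70% of its speed; a pose out of reach is approached as far as the arm can. A call with a gripper value outside its range is refused whole. The fingers move at their own pace and stop on an object; "squeeze" is the grip in N (left out, the last holds). Time passes only in rows, so rows that repeat a pose let the fingers close, or fill a call up. It gives the time, the measured TCP pose, the force and the opening at its end, in the units of the state.
- robot.observe(): the state, without advancing time (a new reading comes with each control period).
- cams.read_camera(name): name is "scene" or "top" or "wrist"; returns the picture (400x640x3 uint8, blue, green, red); there is no depth.
- cams.calibration(name): a dict with "fx", "fy", "cx", "cy" (pixels), "dist" ([k1, k2, p1, p2, k3] as OpenCV has them; the pictures are not rectified), "extrinsics" (4x4, takes a point from world to camera coordinates); the wrist camera has in their place "T_tool_cam" (4x4, takes a point from camera to tool coordinates, whose origin is the TCP and whose axes are the tool frame's). Camera axes: x right, y up, looking along -z (the intrinsics and any distortion apply to the point x, -y, -z); pixel columns grow to the right and rows downward; lengths in m; the calibration is good to about 2 mm. A picture is of the moment at which its call begins: read the wrist's pose just before it. calibration takes no time and is no camera call.
- robot.hand_in(): hands the job in, once; it reports no verdict.
The state is a dict: "time": time; "qpos": joint angles; "qvel": joint speeds; "joint_efforts": joint torques, N m; "tool_pos": TCP position; "tool_rot": TCP orientation; "contact_force": force on the tool from outside, world axes, zero at the start; "torque": the same for the moment, N m; "opening": finger opening in m.
Only numpy, scipy, OpenCV 4.12 (cv2) and the standard library are available. Lean on these libraries where they do the work, as an engineer would, in place of code of your own. Each camera call takes 0.05 s, during which the arm holds its last target. There are 200 camera calls.

## Task

Take the glaze test tile by the wooden grip on its back and lift it off the table. Match it to the sloped, spring-loaded face of the glaze reader: the tile centred over the round window, lying flush on the face, its long side running straight up the slope, pushing the face roughly half way into its spring travel. Finish while still gripping the tile and holding it pressed there; do not change the reader's tilt, and leave the bowl, the mug and the sticker roll where they stand.

Things in the scene. Friction and masses are not known exactly. Their poses are not given: they have to be found in the camera images.
- sample: Loose glaze test tile of about 0.12 kg, lying on the table glazed face down: a flat ceramic tile 80 (x) by 60 (y) by 8 mm thick, with a pale wooden grip standing on the middle of its back. The grip is an upright rib 44 mm long (x), 14 mm thick (y), reaching from 8 to 48 mm above the glazed face; pinch it across y. Origin: centre of the glazed underside. x: along the long side and the rib; z: out of the back, through the grip. Turned by a half turn it is just as good.
- reader: Glaze reader, a desktop instrument that cannot be moved: grey foot 160 (x) by 170 (y) by 22 mm with two upright cheeks (at y +-76 mm, tops at 92.5 mm) and black lock knobs beyond them out to y +-96 mm, carrying a tilting head 106 by 130 mm whose pivot axis runs along y at 78 mm height. The face plate sits on the head. Origin: centre of the foot's underside; at yaw 0 its -x side looks at the robot. Turned somewhat about the vertical.
- head (a joint): Tilt of the reader's head, rad, about the reader's y axis: 0 = face level; growing values make the face look more towards the reader's -x side (its -x edge goes lower). Set somewhere between 0.15 and 0.45 and held by stiff friction of about 4 N m; it is to stay so.
- plate_face (a point): Centre of the outer surface of the reader's face plate, over the small dark round window (32 mm across). The plate is flat aluminium, 90 (x) by 70 (y) mm, standing 19 mm proud of the head, nothing rises above it. The point is 45 mm from the pivot axis and moves with the plate. z: square out of the face; x: up the slope; y: level, along the pivot.
- plate (a joint): How far the face plate is pushed in along its normal, m: 0 = fully out, 0.010 = bottomed. A spring pushes it out: 2.4 N to start it, 0.8 N more for each mm (about 6.4 N at 5 mm).
- head_edge (a point): Middle of the head's lower (-x) top edge, 53 mm from the pivot axis along the face and 26 mm above it; it moves only if the head is tilted.
- bowl: Bystander: blue ceramic bowl, 120 mm across, 55 mm high; origin under its centre.
- mug: Bystander: white ceramic mug, 80 mm across, 90 mm high, handle to its y; origin under its centre.
- roll: Bystander: roll of blank paper stickers lying flat, 70 mm across, 30 mm high; origin under its centre.
Not all that is in view belongs to the job. There is more than one size of the sample; the job needs the middle-sized.

How it is judged:
By the outcome, as a careful person would: the job done as asked, in the order asked, and still so for the second after the job is handed in, while the arm keeps its last pose, push and grip.
It also fails if it takes over 48 s, if anything falls off the work surface, if the arm or the gripper's body presses on something with over 40 N, if the wrist force passes 120 N, or if a joint passes its speed limit or range.

## Working session

There is one attempt and no reset: what is moved stays moved. The work goes in short steps, Python scripts to look and compute and a tool call to move; the robot and the scene stay as the last step left them, time stands still between calls to the robot, and variables do not carry over. Pictures are saved under pics/ and viewed, about 8 in all and at most 12, crops included, and the job is handed in when it is done.

Besides the shell and the picture viewer there is one more tool, called after ">>>" by a JSON object that holds its "op" and its "data". apply_moves: Moves the arm, as the interface text tells. Its arguments: {"type":"object","properties":{"plan":{"type":"array","items":{"type":"array","items":{"type":"number"}}},"squeeze":{"type":"number"}},"required":["plan"]}

```bash
mkdir -p pics
cat > h.py <<'E'
import numpy as np, cv2
from cell import robot, cams
from scipy.spatial.transform import Rotation as R
def Rt(s): return R.from_euler('xyz', s['tool_rot']).as_matrix()
def cam(name, s=None):
    c=cams.calibration(name)
    K=np.array([[c['fx'],0,c['cx']],[0,c['fy'],c['cy']],[0,0,1.]])
    d=np.array(c['dist'],float)
    if name=='wrist':
        T=np.eye(4);T[:3,:3]=Rt(s);T[:3,3]=s['tool_pos'];W=T@np.array(c['T_tool_cam'])
    else: W=np.linalg.inv(np.array(c['extrinsics']))
    return K,d,W
def ray(C,px):
    K,d,W=C
    p=cv2.undistortPoints(np.array(px,float).reshape(-1,1,2),K,d)[:,0]
    v=np.c_[p[:,0],-p[:,1],-np.ones(len(p))]@W[:3,:3].T
    return W[:3,3],v/np.linalg.norm(v,axis=1)[:,None]
def onz(C,px,z):
    o,v=ray(C,px); return o+v*((z-o[2])/v[:,2])[:,None]
def tri(Ca,pa,Cb,pb):
    o1,v1=ray(Ca,pa);o2,v2=ray(Cb,pb);out=[]
    for a,b in zip(v1,v2):
        t=np.linalg.lstsq(np.c_[a,-b],o2-o1,rcond=None)[0]
        p,q=o1+t[0]*a,o2+t[1]*b; out.append(np.r_[(p+q)/2,np.linalg.norm(p-q)])
    return np.array(out)
def proj(C,P):
    K,d,W=C
    q=(np.atleast_2d(P)-W[:3,3])@W[:3,:3]; q=q*[1,-1,-1]
    return cv2.projectPoints(q.reshape(-1,1,3),np.zeros(3),np.zeros(3),K,d)[0][:,0]
E
python3 - <<'E'
from h import *
s=robot.observe();print(s)
for n in ('scene','top'):
    im=cams.read_camera(n);cv2.imwrite(f'pics/{n}0.png',im)
    C=cam(n);print(n,C[2][:3,3],C[0][0,0],-C[2][:3,2])
print(cams.calibration('wrist'))
E
```

```text
{'time': 0.0, 'qpos': array([-1.26299001e+00,  3.42734074e-01,  1.52501917e+00, -8.08335447e-07,
        1.27540119e+00, -1.46022605e-01]), 'qvel': array([-0.00098115,  0.00121661,  0.00157214,  0.0002241 , -0.00098236,
        0.00184576]), 'joint_efforts': array([ 1.03851903e-04, -4.31238484e+01, -2.44222856e+01,  7.16771325e-02,
        5.57654025e-02, -1.25732709e-04]), 'tool_pos': array([ 0.23005426, -0.4714745 ,  0.23703831]), 'tool_rot': array([-1.57234160e+00,  2.26480996e-04, -2.68776367e+00]), 'contact_force': array([-0.31395456,  0.51531314,  0.68573282]), 'torque': array([-0.0136511 , -0.03880762, -0.0321388 ]), 'opening': 0.09191212077376332}
scene [ 1.40379508 -0.61714561  0.79063865] 464.17171384241044 [-0.63980988  0.51490107 -0.57054379]
top [0.43546277 0.00934034 1.07313849] 371.47348242582177 [ 0.21588541  0.00841907 -0.97638241]
{'fx': 353.2267595558924, 'fy': 353.2267595558924, 'cx': 324.3654815217498, 'cy': 199.60687980846197, 'dist': array([-0.0271,  0.    ,  0.    ,  0.    ,  0.    ]), 'T_tool_cam': array([[-4.12567645e-04, -9.57665369e-01, -2.87883434e-01,
        -7.62475034e-02],
       [ 6.18766362e-04,  2.87883159e-01, -9.57665340e-01,
        -1.46589050e-01],
       [ 9.99999723e-01, -5.73234320e-04,  4.73799839e-04,
        -1.26666689e-03],
       [ 0.00000000e+00,  0.00000000e+00,  0.00000000e+00,
         1.00000000e+00]])}
```

View pics/top0.png

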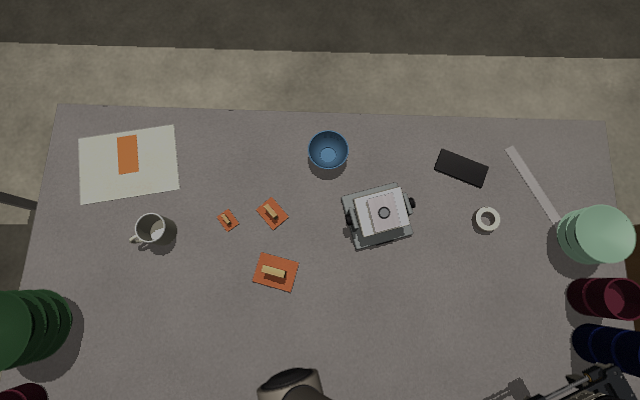

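View pics/scene0.png

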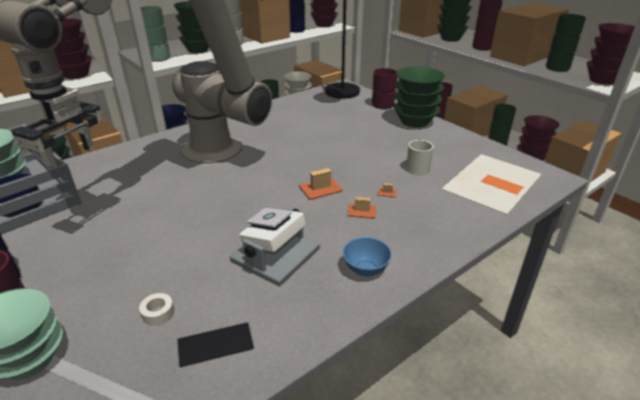

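Run:
```python
from h import *
C=cam('top');im=cv2.imread('pics/top0.png');h=cv2.cvtColor(im,cv2.COLOR_BGR2HSV)
m=cv2.inRange(h,(3,140,90),(16,255,255))|cv2.inRange(h,(8,60,120),(30,255,255))
m[:180]=0;m[300:]=0;m[:,:200]=0;m[:,310:]=0
for c in cv2.findContours(m,0,2)[0]:
    if cv2.contourArea(c)<50: continue
    P=onz(C,c.reshape(-1,2),.006)[:,:2].astype(np.float32)
    print('tile',cv2.minAreaRect(P), cv2.boundingRect(c))
for n,b in (('top',(330,170,425,260)),('scene',(220,195,330,285))):
    im=cv2.imread(f'pics/{n}0.png')[b[1]:b[3],b[0]:b[2]]
    cv2.imwrite(f'pics/{n}c.png',cv2.resize(im,None,fx=6,fy=6,interpolation=2))
a=cv2.imread('pics/topc.png');b=cv2.imread('pics/scenec.png')
H=max(a.shape[0],b.shape[0]);f=lambda x:cv2.copyMakeBorder(x,0,H-x.shape[0],0,0,0)
o=np.hstack([f(a),f(b)]);print(o.shape);cv2.imwrite('pics/c.png',cv2.resize(o,None,fx=4/6,fy=4/6))
```

```text
tile ((0.45737653970718384, 0.1354483664035797), (0.11403558403253555, 0.08424490690231323), 76.53003692626953) (252, 252, 47, 40)
tile ((0.5992897152900696, 0.2832648456096649), (0.05602507293224335, 0.04274480789899826), 39.37558364868164) (216, 208, 23, 24)
tile ((0.6247143149375916, 0.15513205528259277), (0.08011805266141891, 0.060650184750556946), 42.4350471496582) (256, 197, 33, 33)
(540, 1230, 3)
```

View pics/c.png

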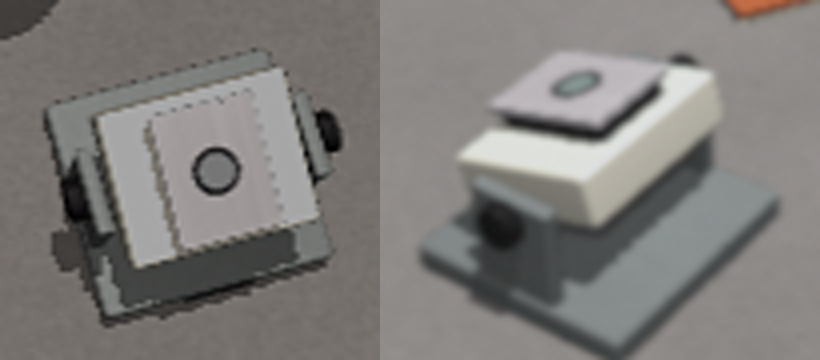

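```bash
cat >> h.py <<'E'
def goal(p,Rg):
    "shift (m) and rotvec (deg) in current tool axes"
    s=robot.observe();r=Rt(s)
    print('t',s['time'],'pos',np.round(s['tool_pos'],4),'F',np.round(s['contact_force'],1),'op',round(s['opening'],4))
    print('shift',np.round(r.T@(np.array(p)-s['tool_pos']),4),'turn',np.round(np.degrees(R.from_matrix(r.T@Rg).as_rotvec()),2))
def tool(xdir,ydir):
    y=np.array(ydir,float);y/=np.linalg.norm(y);x=np.array(xdir,float);x-=y*(x@y);x/=np.linalg.norm(x)
    return np.c_[x,y,np.cross(x,y)]
E
python3 - <<'E'
from h import *
T=cam('top');S=cam('scene')
t=lambda u,v:(330+u/4,170+v/4); sc=lambda u,v:(220+(u-380)/4,195+v/4)
W=tri(T,[t(217,170)],S,[sc(577,83)]);print('win',W)
f=onz(T,[t(45,103),t(265,50),t(330,258),t(103,322)],.022);print('foot',f,f.mean(0))
for a,b in((3,0),(2,1)):
    d=f[b]-f[a];print(np.degrees(np.arctan2(d[1],d[0])),np.linalg.norm(d))
for a,b in((1,0),(2,3)):
    d=f[b]-f[a];print(np.degrees(np.arctan2(-d[0],d[1])),np.linalg.norm(d))
a=np.radians(42.4-180)
goal([.6247,.1551,.15],tool([np.cos(a),np.sin(a),0],[0,0,-1]))
E
```

```text
win [[ 0.61485699 -0.15122223  0.12400005  0.00292665]]
foot [[ 0.67837448 -0.0453539   0.022     ]
 [ 0.72365801 -0.20515987  0.022     ]
 [ 0.57268366 -0.24957846  0.022     ]
 [ 0.52197904 -0.08950813  0.022     ]] [ 0.6241738  -0.14740009  0.022     ]
15.76566005224264 0.1625088594116031
16.39455743645216 0.1573730190687829
15.820913232781889 0.1660980067486765
17.576360984909034 0.16790911399618724
t 0.1 pos [ 0.2301 -0.4715  0.2371] F [ 0.  -1.2 -0.2] op 0.0919
shift [-0.6294  0.0878 -0.3901] turn [  0.08 -16.4   -0.02]
```

Run:
```python
from h import *
a=np.radians(16.3-180)
goal([.615,-.15,.26],tool([np.cos(a),np.sin(a),0],[0,0,-1]))
```

```text
t 0.1 pos [ 0.2301 -0.4715  0.2371] F [ 0.  -1.2 -0.2] op 0.0919
shift [-0.4869 -0.0226 -0.1203] turn [ 0.08  9.7  -0.  ]
```

>>> {"op": "apply_moves", "data": {"plan": [[-0.055,-0.003,-0.014,0,2,0,-1],[-0.11,-0.006,-0.028,0,4,0,-1],[-0.165,-0.009,-0.042,0,6,0,-1],[-0.22,-0.012,-0.056,0,8,0,-1],[-0.27,-0.015,-0.068,0,9.7,0,-1]]}}

```text
time: 0.72
tool_pos: [0.4442, -0.2908, 0.2526]
tool_rot: [-1.571, -0.0, -2.858]
contact_force: [0.5, -1.0, -0.6]
opening: 0.0916
```

Run:
```python
from h import *
a=np.radians(16.3-180)
goal([.615,-.15,.26],tool([np.cos(a),np.sin(a),0],[0,0,-1]))
```

```text
t 0.725 pos [ 0.4442 -0.2908  0.2526] F [ 0.5 -1.  -0.6] op 0.0916
shift [-0.2034 -0.0075 -0.0873] turn [ 0.02 -0.04  0.02]
```

>>> {"op": "apply_moves", "data": {"plan": [[-0.05,-0.002,-0.021,0,0,0,-1],[-0.1,-0.004,-0.042,0,0,0,-1],[-0.15,-0.006,-0.064,0,0,0,-1],[-0.2,-0.007,-0.086,0,0,0,-1],[-0.2,-0.007,-0.086,0,0,0,-1]]}}

```text
time: 1.35
tool_pos: [0.6127, -0.1506, 0.2584]
tool_rot: [-1.572, -0.001, -2.852]
contact_force: [-0.2, -0.1, -0.1]
opening: 0.0917
```

Run:
```python
from h import *
s=robot.observe();im=cams.read_camera('wrist');cv2.imwrite('pics/w1.png',im)
np.savez('w1.npz',p=s['tool_pos'],r=s['tool_rot']);print(s['tool_pos'])
```

```text
[ 0.61274635 -0.15057034  0.2584015 ]
```

View pics/w1.png

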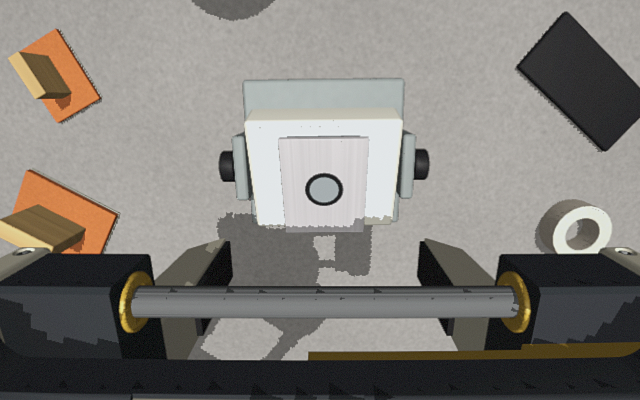

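Run:
```python
from h import *
im=cv2.imread('pics/w1.png')[95:240,215:435]
g=np.clip((im.astype(float)-100)*1.64,0,255).astype(np.uint8)
cv2.imwrite('pics/w1c.png',cv2.resize(g,None,fx=3.6,fy=3.6,interpolation=cv2.INTER_NEAREST))
```

```text
(no output)
```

View pics/w1c.png

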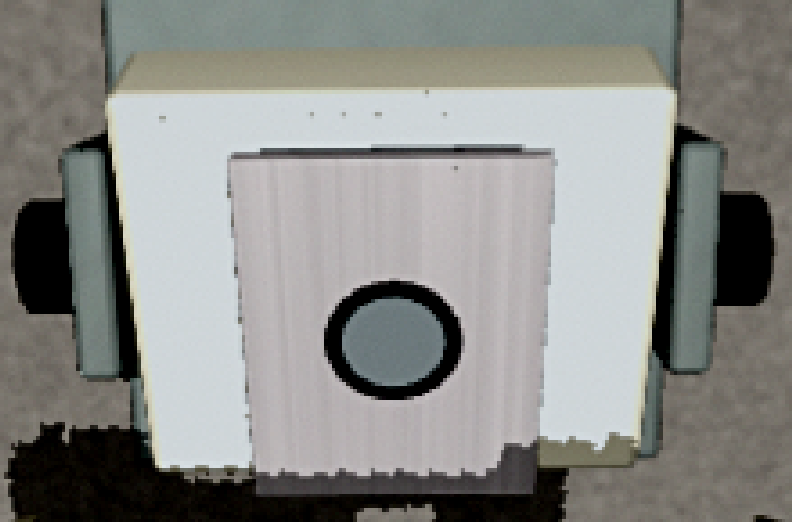

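Run:
```python
from h import *
d=np.load('w1.npz');s=dict(tool_pos=d['p'],tool_rot=d['r']);C=cam('wrist',s)
uv=np.array([(231,155),(553,151),(535,493),(256,495),(393,340),(108,92),(676,88),(637,465),(157,467)],float)
uv=(uv)/3.6-.5+[215,95]
ob=np.array([(45,35,0),(45,-35,0),(-45,-35,0),(-45,35,0),(0,0,0),(53,65,-19),(53,-65,-19),(-53,-65,-19),(-53,65,-19)])/1000.
F=np.diag([1,-1,-1])
for idx in (range(9),range(5),[5,6,7,8]):
    idx=list(idx)
    ok,rv,tv=cv2.solvePnP(ob[idx],uv[idx],C[0],C[1])
    e=cv2.projectPoints(ob[idx],rv,tv,C[0],C[1])[0][:,0]-uv[idx]
    Rw=C[2][:3,:3]@F@cv2.Rodrigues(rv)[0]; p=C[2][:3,:3]@F@tv[:,0]+C[2][:3,3]
    x,z=Rw[:,0],Rw[:,2]
    print('face',p.round(4),'x',x.round(3),'n',z.round(3),'yaw',np.degrees(np.arctan2(x[1],x[0])).round(2),'tilt',np.degrees(np.arcsin(x[2])).round(2),'roll',np.degrees(np.arcsin(Rw[2,1])).round(2),'err',np.abs(e).max().round(2))
# yaw from knob axis etc; face z -> tilt
print(onz(C,[uv[4]],.123))
K=np.array([(12,256),(774,248)])/3.6-.5+[215,95]
k=onz(C,K,.078);print('knobs',k,k.mean(0),np.degrees(np.arctan2(-(k[0]-k[1])[0],(k[0]-k[1])[1])),np.linalg.norm(k[0]-k[1]))
```

```text
face [ 0.6118 -0.149   0.1155] x [0.923 0.285 0.257] n [-0.247 -0.07   0.967] yaw 17.17 tilt 14.86 roll -0.36 err 1.45
face [ 0.6118 -0.149   0.1173] x [0.93  0.286 0.229] n [-0.218 -0.07   0.973] yaw 17.09 tilt 13.22 roll 0.14 err 0.82
face [ 0.6118 -0.1489  0.113 ] x [0.922 0.286 0.263] n [-0.254 -0.068  0.965] yaw 17.24 tilt 15.23 roll -0.6 err 0.38
[[ 0.61258543 -0.14866826  0.123     ]]
knobs [[ 0.59427077 -0.04988074  0.078     ]
 [ 0.65324053 -0.24016381  0.078     ]] [ 0.62375565 -0.14502228  0.078     ] 17.218493596463215 0.1992111424323453
```

>>> {"op": "apply_moves", "data": {"plan": [[0,0,-0.05,0,0,0,-1],[0,0,-0.1,0,0,0,-1],[0,0,-0.14,0,0,0,-1],[0,0,-0.14,0,0,0,-1],[0,0,-0.14,0,0,0,-1]]}}

```text
time: 2.02
tool_pos: [0.5714, -0.0206, 0.2598]
tool_rot: [-1.57, -0.0, -2.858]
contact_force: [-0.1, -0.5, -0.7]
opening: 0.0919
```

Run:
```python
from h import *
s=robot.observe();im=cams.read_camera('wrist');cv2.imwrite('pics/w2.png',im)
np.savez('w2.npz',p=s['tool_pos'],r=s['tool_rot']);print(s['tool_pos'])
C=cam('wrist',s)
h=cv2.cvtColor(im,cv2.COLOR_BGR2HSV);m=cv2.inRange(h,(3,140,90),(16,255,255))|cv2.inRange(h,(8,60,120),(30,255,255));m[245:]=0
for c in cv2.findContours(m,0,2)[0]:
    if cv2.contourArea(c)>300: print(cv2.boundingRect(c),cv2.minAreaRect(onz(C,c.reshape(-1,2),.006)[:,:2].astype(np.float32)))
q=proj(C,[.612,-.149,.12])[0];print(q)
u,v=int(q[0])-115,int(q[1])-85;u=min(u,420)
im=im[v:v+145,u:u+220];print(u,v)
g=np.clip((im.astype(float)-100)*1.64,0,255).astype(np.uint8)
cv2.imwrite('pics/w2c.png',cv2.resize(g,None,fx=3.6,fy=3.6,interpolation=cv2.INTER_NEAREST))
```

```text
[ 0.57135733 -0.02056969  0.25983979]
(116, 168, 113, 77) ((0.44964054226875305, 0.13862557709217072), (0.11421798914670944, 0.09235905855894089), 76.72054290771484)
(29, 30, 62, 66) ((0.595034122467041, 0.28583332896232605), (0.05636582523584366, 0.0457390658557415), 39.42945861816406)
(136, 25, 86, 96) ((0.6204273700714111, 0.1575840711593628), (0.08081711083650589, 0.0608196035027504), 42.651573181152344)
[485.67850889 184.65338129]
370 99
```

View pics/w2c.png

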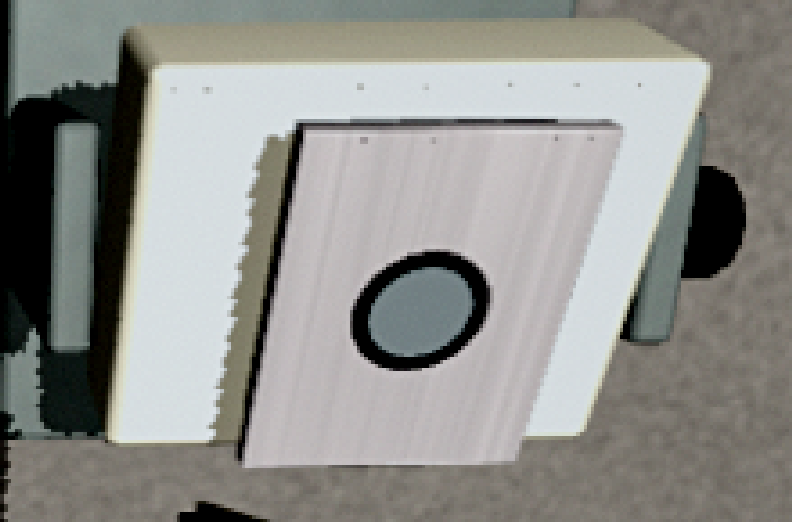

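Run:
```python
from h import *
L=[]
for n in('w1','w2'):
    d=np.load(n+'.npz');L.append(cam('wrist',dict(tool_pos=d['p'],tool_rot=d['r'])))
a=np.array([(231,155),(553,151),(535,493),(256,495),(393,340),(108,92),(676,88),(637,465),(157,467)],float)/3.6-.5+[215,95]
b=np.array([(301,126),(622,127),(519,462),(242,466),(420,310),(153,65),(709,65),(582,434),(108,441)],float)/3.6-.5+[370,99]
t=tri(L[0],a,L[1],b);print(t.round(4))
for n,q in(('plate',t[:4,:3]),('head',t[5:,:3])):
    x=(q[0]+q[1]-q[2]-q[3])/2; y=(q[0]+q[3]-q[1]-q[2])/2;z=np.cross(x,y);z/=np.linalg.norm(z)
    print(n,q.mean(0).round(4),np.linalg.norm(x),np.linalg.norm(y),'yaw',np.degrees(np.arctan2(x[1],x[0])),np.degrees(np.arctan2(-y[0],y[1])),'tilt',np.degrees(np.arcsin(x[2]/np.linalg.norm(x))),'n',z.round(3))
# joint PnP in w2
C=L[1];ob=np.array([(45,35,0),(45,-35,0),(-45,-35,0),(-45,35,0),(0,0,0),(53,65,-19),(53,-65,-19),(-53,-65,-19),(-53,65,-19)])/1000.
F=np.diag([1,-1,-1])
for k in (9,5):
    ok,rv,tv=cv2.solvePnP(ob[:k],b[:k],C[0],C[1])
    Rw=C[2][:3,:3]@F@cv2.Rodrigues(rv)[0];p=C[2][:3,:3]@F@tv[:,0]+C[2][:3,3]
    e=cv2.projectPoints(ob[:k],rv,tv,C[0],C[1])[0][:,0]-b[:k]
    x=Rw[:,0];print('w2 pnp',p.round(4),'yaw',np.degrees(np.arctan2(x[1],x[0])),'tilt',np.degrees(np.arcsin(x[2])),'n',Rw[:,2].round(3),np.abs(e).max())
aa=np.radians(42.5-180)
goal([.622,.156,.15],tool([np.cos(aa),np.sin(aa),0],[0,0,-1]))
```

```text
[[ 6.438e-01 -1.030e-01  1.290e-01  1.000e-04]
 [ 6.641e-01 -1.690e-01  1.316e-01  1.100e-03]
 [ 5.818e-01 -1.946e-01  1.105e-01  2.000e-04]
 [ 5.610e-01 -1.283e-01  1.093e-01  2.000e-04]
 [ 6.122e-01 -1.488e-01  1.212e-01  2.000e-04]
 [ 6.471e-01 -7.150e-02  1.134e-01  2.000e-04]
 [ 6.839e-01 -1.938e-01  1.130e-01  1.000e-03]
 [ 5.889e-01 -2.235e-01  8.680e-02  4.000e-04]
 [ 5.514e-01 -1.009e-01  8.650e-02  1.000e-04]]
plate [ 0.6126 -0.1487  0.1201] 0.08872555502268956 0.06933208378574991 yaw 17.12502568307762 17.265701325803544 tilt 13.283401429749972 n [-0.227 -0.043  0.973]
head [ 0.6178 -0.1474  0.0999] 0.10327563378307231 0.12800098032315171 yaw 17.20384619431773 16.907848621881666 tilt 14.888077576453133 n [-0.246 -0.075  0.966]
w2 pnp [ 0.6122 -0.1514  0.1144] yaw 17.1310860422591 tilt 14.706058905366685 n [-0.243 -0.072  0.967] 1.6423137880375975
w2 pnp [ 0.6121 -0.1504  0.1173] yaw 17.421943077028963 tilt 14.098569125548263 n [-0.24  -0.048  0.97 ] 0.492894699387989
t 2.075 pos [ 0.5715 -0.0208  0.2597] F [-0.1  0.6 -0.3] op 0.0918
shift [-0.0979  0.1096 -0.1558] turn [-3.000e-02 -2.629e+01  2.000e-02]
```

>>> {"op": "apply_moves", "data": {"plan": [[-0.025,0.02,-0.04,0,-7,0,-1],[-0.05,0.05,-0.08,0,-14,0,-1],[-0.075,0.08,-0.12,0,-21,0,-1],[-0.098,0.11,-0.156,0,-26.3,0,-1],[-0.098,0.11,-0.156,0,-26.3,0,-1]]}}

```text
time: 2.7
tool_pos: [0.6209, 0.1589, 0.1459]
tool_rot: [-1.574, -0.005, -2.396]
contact_force: [-0.5, -0.1, 0.5]
opening: 0.092
```

Run:
```python
from h import *
s=robot.observe();im=cams.read_camera('wrist');cv2.imwrite('pics/w3.png',im)
C=cam('wrist',s)
h=cv2.cvtColor(im,cv2.COLOR_BGR2HSV);o=cv2.inRange(h,(3,140,80),(14,255,255));w=cv2.inRange(h,(12,40,100),(30,200,255))
for n,m,z in(('o',o|w,.006),('w',w,.048)):
  m[250:]=0
  for c in cv2.findContours(m,0,2)[0]:
    if cv2.contourArea(c)>400: print(n,cv2.boundingRect(c),cv2.minAreaRect(onz(C,c.reshape(-1,2),z)[:,:2].astype(np.float32)))
print(s['tool_pos'],s['tool_rot'])
```

```text
o (292, 142, 73, 92) ((0.6206740736961365, 0.1577766239643097), (0.07916919142007828, 0.059462934732437134), 42.872684478759766)
o (161, 67, 56, 75) ((0.5963935256004333, 0.2850148677825928), (0.05535237863659859, 0.04224086552858353), 38.76744079589844)
w (292, 143, 73, 91) ((0.6287330389022827, 0.16550388932228088), (0.06684203445911407, 0.05057559907436371), 42.8692512512207)
w (161, 68, 54, 74) ((0.6079866886138916, 0.27484074234962463), (0.04694037884473801, 0.034908145666122437), 39.21417999267578)
[0.62091887 0.15894182 0.14591839] [-1.57433832 -0.00480321 -2.39585436]
```

View pics/w3.png

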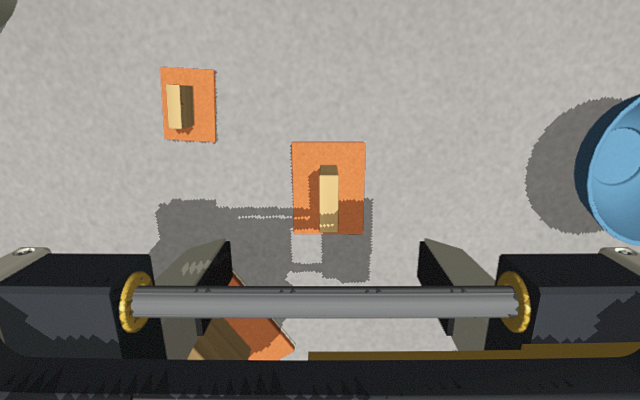

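Run:
```python
from h import *
s=robot.observe();C=cam('wrist',s)
print(onz(C,[(328.5,175),(328.5,233),(328.5,204)],.048), onz(C,[(292,142),(365,142),(365,234),(292,234)],.008).mean(0))
aa=np.radians(42.8-180)
goal([.6207,.1577,.022],tool([np.cos(aa),np.sin(aa),0],[0,0,-1]))
```

```text
[[0.63754996 0.17072361 0.048     ]
 [0.60489345 0.14046727 0.048     ]
 [0.62163133 0.15597571 0.048     ]] [0.621746   0.15560043 0.008     ]
t 2.75 pos [0.6216 0.1575 0.1478] F [-0.  -0.8 -0.3] op 0.0919
shift [ 1.000e-04  1.258e-01 -6.000e-04] turn [ 0.08 -0.2   0.17]
```

>>> {"op": "apply_moves", "data": {"plan": [[0,0.05,0.001,0,0,0,-0.3],[0,0.09,0.001,0,0,0,-0.3],[0,0.115,0.001,0,0,0,-0.3],[0,0.1255,0.001,0,0,0,-0.3],[0,0.1255,0.001,0,0,0,-0.3]]}}

```text
time: 3.38
tool_pos: [0.6231, 0.1559, 0.0248]
tool_rot: [-1.57, 0.0, -2.4]
contact_force: [-0.0, -0.4, 0.3]
opening: 0.0599
```

>>> {"op": "apply_moves", "data": {"plan": [[0,0,0,0,0,0,1],[0,0,0,0,0,0,1],[0,0,0,0,0,0,1],[0,0,0,0,0,0,1],[0,0,0,0,0,0,1]], "squeeze": 40}}

```text
time: 4.0
tool_pos: [0.6225, 0.1572, 0.0243]
tool_rot: [-1.571, 0.0, -2.398]
contact_force: [1.2, -1.3, 1.4]
opening: 0.0142
```

>>> {"op": "apply_moves", "data": {"plan": [[0,-0.02,0,0,0,0,1],[0,-0.06,0,0,0,0,1],[0,-0.12,0,0,0,0,1],[0,-0.18,0,0,0,0,1],[0,-0.18,0,0,0,0,1]]}}

```text
time: 4.62
tool_pos: [0.625, 0.1576, 0.2102]
tool_rot: [-1.564, 0.009, -2.398]
contact_force: [1.2, 0.6, -0.8]
opening: 0.0136
```

Run:
```python
from h import *
s=robot.observe();im=cams.read_camera('wrist');cv2.imwrite('pics/w4.png',im)
print(s['tool_pos'],s['opening'],s['contact_force'])
cv2.imwrite('pics/w4c.png',cv2.resize(im[180:400,190:460],None,fx=2.7,fy=2.7,interpolation=cv2.INTER_NEAREST))
```

```text
[0.62499942 0.15757529 0.21016369] 0.013643887407557984 [ 1.15011003  0.63804033 -0.81710675]
```

View pics/w4c.png

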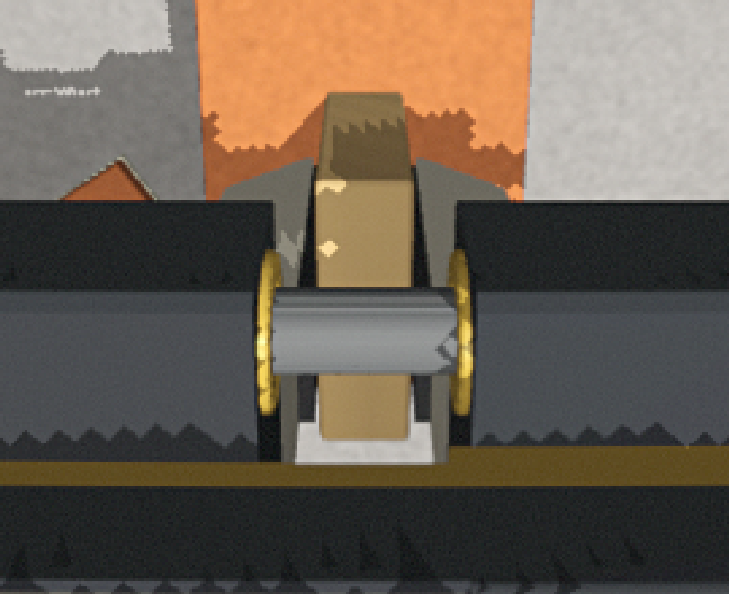

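Run:
```python
from h import *
im=cv2.imread('pics/w4.png');h=cv2.cvtColor(im,cv2.COLOR_BGR2HSV);o=cv2.inRange(h,(3,120,60),(16,255,255))
n,l,st,_=cv2.connectedComponentsWithStats(o);k=l[200,290];m=l==k
rows=[np.where(m[:,c])[0].min() for c in (275,290,325,360,375)];print('top rows',rows)
for r in(160,175,190,200):
    c=np.where(m[r])[0];print(r,c.min(),c.max())
C=cam('wrist',dict(tool_pos=np.zeros(3),tool_rot=np.zeros(3)))
def ony(px,y):
    o,v=ray(C,px);return o+v*((y-o[1])/v[:,1])[:,None]
print('rib top',ony([(324.8,246.7),(324.8,342.2)],-.0237))
p=ony([(290,rows[1]),(360,rows[3]),(263,190),(387,190)],.0163);print('tile back',p)
```

```text
top rows [np.int64(176), np.int64(176), np.int64(176), np.int64(176), np.int64(176)]Traceback (most recent call last):
  File "<stdin>", line 6, in <module>
    return umr_minimum(a, axis, None, out, keepdims, initial, where)
ValueError: zero-size array to reduction operation minimum which has no identity
```

Run:
```python
from h import *
im=cv2.imread('pics/w4.png');h=cv2.cvtColor(im,cv2.COLOR_BGR2HSV);o=cv2.inRange(h,(3,120,60),(16,255,255))
l=cv2.connectedComponents(o)[1];m=l==l[200,290]
E=[]
for r in(180,190,200):
    c=np.where(m[r])[0];E+=[(c.min()-.5,r),(c.max()+.5,r)]
print(E)
C=cam('wrist',dict(tool_pos=np.zeros(3),tool_rot=np.zeros(3)))
def ony(px,y):
    o,v=ray(C,px);return o+v*((y-o[1])/v[:,1])[:,None]
for y in (-.0277,-.0237): print('rib top',ony([(324.8,246.2),(324.8,341.7)],y).round(4).tolist())
print('tile back',ony([(290,175.5),(360,175.5)]+E,.0163).round(4).tolist())
```

```text
[(np.float64(261.5), 180), (np.float64(386.5), 180), (np.float64(262.5), 190), (np.float64(386.5), 190), (np.float64(262.5), 200), (np.float64(385.5), 200)]
rib top [[-0.0231, -0.0277, -0.0015], [0.0187, -0.0277, -0.0015]]
rib top [[-0.0213, -0.0237, -0.0015], [0.0219, -0.0237, -0.0015]]
tile back [[-0.0396, 0.0163, -0.018], [-0.0396, 0.0163, 0.0151], [-0.0374, 0.0163, -0.0315], [-0.0375, 0.0163, 0.0277], [-0.0325, 0.0163, -0.0313], [-0.0326, 0.0163, 0.028], [-0.0275, 0.0163, -0.0316], [-0.0276, 0.0163, 0.0277]]
```

```bash
cat >> h.py <<'E'
def reader(tilt=14.3,yaw=17.2):
    t,y=np.radians([tilt,yaw]);Z=R.from_euler('z',y).as_matrix()
    n=Z@[-np.sin(t),0,np.cos(t)];x=Z@[np.cos(t),0,np.sin(t)]
    return x,n,tool(-x,-n)
F0=np.array([.6122,-.1488,.1214])
def press(h,**k):
    x,n,G=reader(**k)
    goal(F0+n*(.0243+h)-G@[.0003,0,-.0016],G); return x,n,G
E
python3 - <<'E'
from h import *
press(.05)
E
```

```text
t 4.675 pos [0.6233 0.1573 0.2065] F [-0.3  0.4 -2.1] op 0.0137
shift [0.2325 0.0127 0.2114] turn [ 3.06 25.28 13.82]
```

>>> {"op": "apply_moves", "data": {"plan": [[0.04,0,0.036,0.4,3.5,2,1],[0.08,0,0.072,0.9,7.5,4,1],[0.12,0.002,0.109,1.5,12.5,7,1],[0.16,0.005,0.145,2.2,18,10,1],[0.2,0.008,0.182,2.7,22,12,1]]}}

```text
time: 5.3
tool_pos: [0.5967, -0.1135, 0.1937]
tool_rot: [-1.568, 0.211, -2.786]
contact_force: [0.5, 0.5, -1.0]
opening: 0.0141
```

Run:
```python
from h import *
press(.05)
```

```text
t 5.3 pos [ 0.5967 -0.1135  0.1937] F [ 0.5  0.5 -1. ] op 0.0141
shift [ 0.0156 -0.003   0.0391] turn [0.54 3.08 2.2 ]
```

>>> {"op": "apply_moves", "data": {"plan": [[0.008,0,0.02,0.3,1.5,1,1],[0.0156,-0.003,0.039,0.5,3.1,2.2,1],[0.0156,-0.003,0.039,0.5,3.1,2.2,1],[0.0156,-0.003,0.039,0.5,3.1,2.2,1],[0.0156,-0.003,0.039,0.5,3.1,2.2,1]]}}

```text
time: 5.92
tool_pos: [0.5971, -0.1532, 0.1955]
tool_rot: [-1.569, 0.251, -2.837]
contact_force: [-0.2, 0.3, -1.5]
opening: 0.0138
```

Run:
```python
from h import *
press(.05)
s=[]
for i in range(6):
    im=cams.read_camera('scene' if i<5 else 'wrist');s.append(robot.observe())
    if i==4: cv2.imwrite('pics/s5.png',im)
cv2.imwrite('pics/w5.png',im)
for k in('tool_pos','tool_rot','contact_force','torque'):
    a=np.array([q[k] for q in s]);print(k,a.mean(0).round(4),a.std(0).round(4))
m=dict(tool_pos=np.mean([q['tool_pos'] for q in s],0),tool_rot=np.mean([q['tool_rot'] for q in s],0))
x,n,G=reader();r=Rt(m)
print('avg shift',r.T@(F0+n*.0743-G@[.0003,0,-.0016]-m['tool_pos']),'turn',np.degrees(R.from_matrix(r.T@G).as_rotvec()))
a=cv2.imread('pics/w5.png')[90:300,190:460];b=cv2.imread('pics/s5.png')[150:290,200:340]
cv2.imwrite('pics/c5.png',np.hstack([cv2.resize(a,(540,420)),cv2.resize(b,(250,250)) if 0 else cv2.copyMakeBorder(cv2.resize(b,(256,256),interpolation=2),0,164,0,0,0)]))
```

```text
t 5.925 pos [ 0.5971 -0.1532  0.1955] F [-0.2  0.3 -1.5] op 0.0138
shift [0.0028 0.0013 0.0019] turn [-0.01  0.24 -0.07]
tool_pos [ 0.5973 -0.1536  0.196 ] [0.     0.0002 0.0002]
tool_rot [-1.5687  0.2517 -2.8373] [0.0003 0.0002 0.0002]
contact_force [ 0.1577  0.0616 -1.3258] [0.4047 0.4256 0.6113]
torque [-0.0385  0.2242  0.0132] [0.0183 0.0243 0.0187]
avg shift [0.00301008 0.00183703 0.00140363] turn [-0.06134411  0.22994605 -0.12228385]
```

View pics/c5.png

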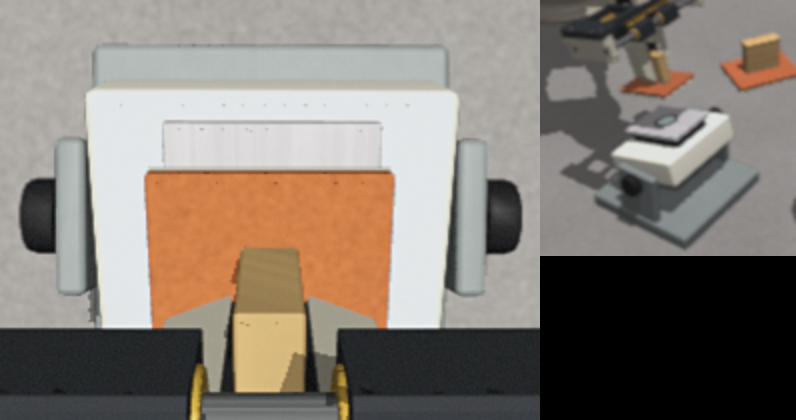

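Run:
```python
from h import *
C=cam('wrist',dict(tool_pos=np.zeros(3),tool_rot=np.zeros(3)))
def ony(px,y):
    o,v=ray(C,px);return (o+v*((y-o[1])/v[:,1])[:,None]).round(4).tolist()
im=cv2.imread('pics/w5.png')
g=cv2.cvtColor(im,cv2.COLOR_BGR2HSV)
print(g[140:182,320].tolist()[::2])
f=lambda u,v:(190+u/2-.25,90+v/2-.25)
print('plate',ony([f(163,122),f(381,122)],.0761),'tile back',ony([f(146,171),f(394,171)],.0163))
```

```text
[[100, 7, 232], [99, 8, 233], [99, 8, 232], [103, 8, 233], [95, 7, 234], [98, 5, 186], [170, 4, 215], [170, 3, 221], [0, 2, 219], [170, 3, 220], [0, 3, 219], [0, 3, 220], [173, 5, 220], [0, 3, 220], [165, 2, 218], [170, 3, 219], [160, 3, 219], [26, 22, 195], [11, 178, 146], [12, 165, 212], [12, 166, 210]]
plate [[-0.0413, 0.0761, -0.0348], [-0.0413, 0.0761, 0.0343]] tile back [[-0.039, 0.0163, -0.0303], [-0.039, 0.0163, 0.0284]]
```

>>> {"op": "apply_moves", "data": {"plan": [[0.003,0.01,0.0012,0,0.2,0,1],[0.003,0.02,0.0012,0,0.2,0,1],[0.003,0.03,0.0012,0,0.2,0,1],[0.003,0.038,0.0012,0,0.2,0,1],[0.003,0.038,0.0012,0,0.2,0,1]]}}

```text
time: 6.85
tool_pos: [0.6037, -0.1533, 0.1575]
tool_rot: [-1.571, 0.251, -2.842]
contact_force: [-0.1, -0.6, -0.4]
opening: 0.0135
```

```bash
cat >> h.py <<'E'
def avg(N=6,h=0,save=None):
    s=[]
    for i in range(N):
        im=cams.read_camera('wrist');s.append(robot.observe())
    if save: cv2.imwrite(save,im)
    m={k:np.mean([q[k] for q in s],0) for k in('tool_pos','tool_rot','contact_force','torque')}
    x,n,G=reader();r=Rt(m)
    print('t',s[-1]['time'],'to h: shift',(r.T@(F0+n*(.0243+h)-G@[.0003,0,-.0016]-m['tool_pos'])).round(4),'turn',np.degrees(R.from_matrix(r.T@G).as_rotvec()).round(2))
    print('F tool',(r.T@m['contact_force']).round(2),'T tool',(r.T@m['torque']).round(3),'op',s[-1]['opening'])
E
python3 -c "
from h import *
avg(h=0,save='pics/w6.png')"
```

```text
t 7.15 to h: shift [ 0.      0.0142 -0.0006] turn [-0.1  -0.02 -0.15]
F tool [0.36 1.51 0.  ] T tool [-0.01  -0.012 -0.197] op 0.013790360882441188
```

```bash
cat >> h.py <<'E'
def rel(f,gap):
    C=cam('wrist',dict(tool_pos=np.zeros(3),tool_rot=np.zeros(3)))
    def ony(px,y):
        o,v=ray(C,px);return (o+v*((y-o[1])/v[:,1])[:,None])
    im=cv2.imread(f);h=cv2.cvtColor(im,cv2.COLOR_BGR2HSV)
    t=cv2.inRange(h,(3,120,60),(16,255,255));t=cv2.morphologyEx(t,cv2.MORPH_OPEN,np.ones((3,3)));l=cv2.connectedComponents(t)[1];t=l==l[205,280]
    r0=np.where(t[:,300])[0].min()
    c=np.array([[np.where(t[r])[0].min(),np.where(t[r])[0].max()] for r in range(r0+4,r0+20)])
    sl=np.polyfit(range(len(c)),c,1)[0];e=np.median(c[:4],0)
    T=ony([(e[0]-.5,r0+5.5),(e[1]+.5,r0+5.5)],.0163);Tr=ony([(300,r0-.5)],.0163)[0,0]
    print('tile row',r0,'edges',e,'slopes',sl,'z',T[:,2].round(4),'x',Tr.round(4))
    # plate: bright low-sat, darker than head
    b=cv2.medianBlur(h,3);p=(b[...,2]<227)&(b[...,2]>195)&(b[...,1]<7)
    R0=[r for r in range(r0-60,r0) if p[r,300:350].mean()>.8]
    rr=R0[0];g=np.array([[np.where(p[r,200:450])[0].min(),np.where(p[r,200:450])[0].max()] for r in R0])+200
    pe=np.median(g,0);rm=np.mean(R0)
    P=ony([(pe[0]-.5,rm),(pe[1]+.5,rm)],.0243+gap);Pr=ony([(325,rr-1)],.0243+gap)[0,0]
    print('plate rows',rr,R0[-1],'edges',pe,'z',P[:,2].round(4),'x',Pr.round(4))
    print('need dx',(Pr+.045-Tr-.040).round(4),'dz',(P[:,2].mean()-T[:,2].mean()).round(4))
E
python3 -c "
from h import *
rel('pics/w5.png',.0518);rel('pics/w6.png',.0142)"
```

```text
tile row 176 edges [263. 386.] slopes [ 0.02205882 -0.07058824] z [-0.0306  0.0284] x -0.0388
plate rows 152 173 edges [271. 380.] z [-0.0356  0.0348] x -0.0411
need dx 0.0027 dz 0.0006
tile row 176 edges [262.5 386. ] slopes [ 0.04117647 -0.07058824] z [-0.0308  0.0284] x -0.0388
plate rows 157 172 edges [257. 387.] z [-0.0373  0.0325] x -0.0443
need dx -0.0005 dz -0.0012
```

>>> {"op": "apply_moves", "data": {"plan": [[-0.0002,0.004,-0.0008,0,0,0,1],[-0.0002,0.008,-0.0008,0,0,0,1],[-0.0002,0.011,-0.0008,0,0,0,1],[-0.0002,0.0125,-0.0008,0,0,0,1],[-0.0002,0.0125,-0.0008,0,0,0,1]]}}

```text
time: 7.78
tool_pos: [0.6068, -0.1518, 0.1463]
tool_rot: [-1.57, 0.252, -2.842]
contact_force: [-0.2, 0.5, -1.1]
opening: 0.0141
```

```bash
python3 -c "
from h import *
avg(h=0,N=8,save='pics/w7.png');rel('pics/w7.png',.0015)"
```

```text
t 8.175 to h: shift [0.0001 0.0016 0.0002] turn [-0.09 -0.02 -0.14]
F tool [ 0.24  1.13 -0.18] T tool [-0.006 -0.008 -0.215] op 0.013460882342226728
tile row 176 edges [263. 386.] slopes [ 1.68468631e-16 -9.26470588e-02] z [-0.0306  0.0284] x -0.0388
plate rows 162 172 edges [254. 434.] z [-0.0364  0.0538] x -0.044
need dx -0.0002 dz 0.0097
```

>>> {"op": "apply_moves", "data": {"plan": [[0,0.001,0,0,0,0,1],[0,0.002,0,0,0,0,1],[0,0.003,0,0,0,0,1],[0,0.003,0,0,0,0,1],[0,0.003,0,0,0,0,1]]}}

```text
time: 8.8
tool_pos: [0.6076, -0.1516, 0.1438]
tool_rot: [-1.569, 0.252, -2.842]
contact_force: [-1.7, -0.1, 1.9]
opening: 0.0137
```

```bash
python3 -c "
from h import *
avg(h=0,N=8)"
```

```text
t 9.2 to h: shift [ 0.0001 -0.0014  0.0002] turn [-0.09 -0.03 -0.14]
F tool [ 0.94 -1.54 -0.13] T tool [-0.088 -0.003 -0.222] op 0.013702858344703256
```

>>> {"op": "apply_moves", "data": {"plan": [[0,0.001,0,0,0,0,1],[0,0.002,0,0,0,0,1],[0,0.003,0,0,0,0,1],[0,0.003,0,0,0,0,1],[0,0.003,0,0,0,0,1]]}}

```text
time: 9.82
tool_pos: [0.6083, -0.1514, 0.1408]
tool_rot: [-1.569, 0.252, -2.842]
contact_force: [-2.1, 0.1, 2.9]
opening: 0.0134
```

```bash
python3 -c "
from h import *
avg(h=0,N=8)"
```

```text
t 10.225 to h: shift [ 0.0002 -0.0044  0.0002] turn [-0.09 -0.03 -0.15]
F tool [ 0.66 -4.28 -0.64] T tool [-0.121 -0.01  -0.117] op 0.013969908353799456
```

>>> {"op": "apply_moves", "data": {"plan": [[0,0,0,-0.4,0,0.25,1],[0,0,0,-0.8,0,0.5,1],[0,0,0,-0.8,0,0.5,1],[0,0,0,-0.8,0,0.5,1],[0,0,0,-0.8,0,0.5,1]]}}

```text
time: 10.85
tool_pos: [0.6083, -0.1516, 0.1407]
tool_rot: [-1.583, 0.261, -2.842]
contact_force: [-2.0, -2.8, 3.8]
opening: 0.0137
```

```bash
python3 -c "
from h import *
avg(h=0,N=8)"
```

```text
t 11.25 to h: shift [ 0.     -0.0045  0.0001] turn [ 0.7  -0.03 -0.64]
F tool [ 1.86 -4.2   1.93] T tool [ 0.501  0.111 -0.307] op 0.013649807196322576
```

>>> {"op": "apply_moves", "data": {"plan": [[0,-0.003,0,0,0,0,1],[0,-0.006,0,0.4,0,0.4,1],[0,-0.006,0,0.4,0,0.4,1],[0,-0.006,0,0.4,0,0.4,1],[0,-0.006,0,0.4,0,0.4,1]]}}

```text
time: 11.88
tool_pos: [0.6067, -0.1517, 0.1461]
tool_rot: [-1.577, 0.267, -2.842]
contact_force: [0.4, -0.1, -1.3]
opening: 0.0137
```

```bash
python3 -c "
from h import *
avg(h=0,N=12,save='pics/w8.png')"
```

```text
t 12.475 to h: shift [0.     0.0014 0.0003] turn [ 0.32 -0.03 -1.03]
F tool [ 0.38  1.33 -0.01] T tool [-0.005  0.019 -0.233] op 0.013637850031480186
```

>>> {"op": "apply_moves", "data": {"plan": [[0,0.002,0,0,0,0,1],[0,0.004,0,0,0,0,1],[0,0.006,0,0,0,0,1],[0,0.006,0,0,0,0,1],[0,0.006,0,0,0,0,1]]}}

```text
time: 13.1
tool_pos: [0.6084, -0.1515, 0.141]
tool_rot: [-1.576, 0.268, -2.842]
contact_force: [-2.2, -0.0, 2.7]
opening: 0.0138
```

```bash
python3 -c "
from h import *
avg(h=0,N=12,save='pics/w9.png')"
```

```text
t 13.7 to h: shift [ 0.0002 -0.0044  0.0001] turn [ 0.3  -0.03 -1.05]
F tool [ 1.09 -3.49 -0.42] T tool [ 0.069  0.007 -0.209] op 0.01380660464252463
```

>>> {"op": "apply_moves", "data": {"plan": [[0,0,0.0006,0,0,0,1],[0,0,0.0006,0,0,0,1],[0,0,0.0006,0,0,0,1],[0,0,0.0006,0,0,0,1],[0,0,0.0006,0,0,0,1]]}}

```text
time: 14.32
tool_pos: [0.6084, -0.1518, 0.1407]
tool_rot: [-1.577, 0.267, -2.842]
contact_force: [-1.4, 2.5, 3.5]
opening: 0.0139
```

```bash
python3 -c "
from h import *
avg(h=0,N=12)"
```

```text
t 14.925 to h: shift [ 0.     -0.0045 -0.0003] turn [ 0.32 -0.03 -1.03]
F tool [ 0.5  -3.56 -2.71] T tool [-0.351 -0.055 -0.07 ] op 0.013937086707848495
```

>>> {"op": "apply_moves", "data": {"plan": [[0.0006,0,-0.0004,0,0,0,1],[0.0006,0,-0.0004,0,0,0,1],[0.0006,0,-0.0004,0,0,0,1],[0.0006,0,-0.0004,0,0,0,1],[0.0006,0,-0.0004,0,0,0,1]]}}

```text
time: 15.55
tool_pos: [0.6082, -0.1521, 0.1408]
tool_rot: [-1.576, 0.268, -2.842]
contact_force: [0.9, 0.5, 4.4]
opening: 0.0139
```

```bash
python3 -c "
from h import *
avg(h=0,N=12)"
```

```text
t 16.15 to h: shift [-0.0004 -0.0044 -0.0003] turn [ 0.27 -0.03 -1.06]
F tool [-2.33 -3.39  1.03] T tool [ 0.326 -0.041  0.415] op 0.013634206304900096
```

>>> {"op": "apply_moves", "data": {"plan": [[0,-0.003,0,0,0,0,1],[-0.0004,-0.006,-0.0002,0.3,0,1,1],[-0.0004,-0.006,-0.0002,0.3,0,1,1],[-0.0004,-0.003,-0.0002,0.3,0,1,1],[-0.0004,0,-0.0002,0.3,0,1,1]]}}

```text
time: 16.77
tool_pos: [0.6076, -0.1512, 0.1402]
tool_rot: [-1.572, 0.284, -2.842]
contact_force: [-2.9, 0.1, 2.5]
opening: 0.0137
```

```bash
cat >> h.py <<'E'
def cop(N=12,save=None,base=None):
    s=[]
    for i in range(N):
        im=cams.read_camera('wrist');s.append(robot.observe())
    if save: cv2.imwrite(save,im)
    m={k:np.mean([q[k] for q in s],0) for k in('tool_pos','tool_rot','contact_force','torque')};r=Rt(m)
    F=r.T@m['contact_force']-[.37,1.3,-.02];T=r.T@m['torque']-[-.005,0,-.225]
    x,n,G=reader()
    print('t',s[-1]['time'],'shift',(r.T@(F0+n*.0243-G@[.0003,0,-.0016]-m['tool_pos'])).round(4),'turn',np.degrees(R.from_matrix(r.T@G).as_rotvec()).round(2))
    print('dF',F.round(2),'dT',T.round(3),'cop x',((T[2]+.182*F[0])/F[1]).round(4),'z',(-(T[0]-.182*F[2])/F[1]).round(4),'depth mm',((-F[1]-2.4)/.8).round(2))
E
python3 -c "
from h import *
cop()"
```

```text
t 17.375 shift [-0.0004 -0.0046  0.0004] turn [ 0.04 -0.03 -2.  ]
dF [ 2.48 -5.36 -1.37] dT [-0.202  0.052 -0.703] cop x 0.0471 z 0.0088 depth mm 3.69
```

>>> {"op": "apply_moves", "data": {"plan": [[0,-0.003,0,0,0,0,1],[-0.0002,-0.006,0.0003,0,0,-0.5,1],[-0.0002,-0.006,0.0003,0,0,-0.5,1],[-0.0002,-0.003,0.0003,0,0,-0.5,1],[-0.0002,0,0.0003,0,0,-0.5,1]]}}

```text
time: 18.0
tool_pos: [0.6089, -0.1518, 0.141]
tool_rot: [-1.57, 0.277, -2.842]
contact_force: [-0.5, -0.5, 4.2]
opening: 0.0139
```

```bash
python3 -c "
from h import *
cop()"
```

```text
t 18.6 shift [ 0.0004 -0.0042 -0.0003] turn [-0.02 -0.03 -1.59]
dF [-2.55 -4.81  0.52] dT [ 0.028 -0.011  0.223] cop x 0.0501 z -0.0137 depth mm 3.01
```

>>> {"op": "apply_moves", "data": {"plan": [[0,-0.003,0,0,0,0,1],[0,-0.007,0,0,0,0,1],[0.0002,-0.007,-0.0002,0,0,-0.3,1],[0.0002,-0.007,-0.0002,0,0,-0.3,1],[0.0002,-0.007,-0.0002,0,0,-0.3,1]]}}

```text
time: 19.23
tool_pos: [0.6061, -0.152, 0.1469]
tool_rot: [-1.572, 0.27, -2.842]
contact_force: [0.4, -0.6, -1.3]
opening: 0.0139
```

```bash
python3 -c "
from h import *
cop(8,'pics/w10.png');rel('pics/w10.png',.0025)"
```

```text
t 19.625 shift [-0.0003  0.0024  0.0002] turn [ 0.03 -0.04 -1.22]
dF [ 0.17 -0.07  0.04] dT [ 0.018 -0.005 -0.014] cop x -0.2388 z 0.1413 depth mm -2.91
tile row 176 edges [263. 386.] slopes [ 1.68468631e-16 -9.26470588e-02] z [-0.0306  0.0284] x -0.0388
plate rows 161 172 edges [255. 393.] z [-0.0361  0.0335] x -0.0443
need dx -0.0005 dz -0.0003
```

>>> {"op": "apply_moves", "data": {"plan": [[0,0.002,0,0,0,0,1],[0,0.004,0,0,0,0,1],[0,0.006,0,0,0,0,1],[0,0.008,0,0,0,0,1],[0,0.008,0,0,0,0,1]]}}

```text
time: 20.25
tool_pos: [0.6084, -0.1515, 0.1398]
tool_rot: [-1.571, 0.271, -2.842]
contact_force: [-4.2, -0.1, 3.6]
opening: 0.0137
```

```bash
python3 -c "
from h import *
cop()"
```

```text
t 20.85 shift [-0.0002 -0.0054  0.0001] turn [ 0.01 -0.03 -1.24]
dF [ 1.4  -5.43 -1.07] dT [-0.148  0.001 -0.225] cop x -0.0053 z 0.0086 depth mm 3.79
```

>>> {"op": "apply_moves", "data": {"plan": [[0,0.0006,0,0,0,0,1],[0,0.0012,0,0,0,0,1],[0,0.0012,0,0,0,0,1],[0,0.0012,0,0,0,0,1],[0,0.0012,0,0,0,0,1]]}}

```text
time: 21.48
tool_pos: [0.6087, -0.1514, 0.1386]
tool_rot: [-1.571, 0.271, -2.842]
contact_force: [-3.1, 0.3, 4.2]
opening: 0.0139
```

```bash
python3 -c "
from h import *
cop(14,'pics/w11.png');rel('pics/w11.png',0)
a=cv2.imread('pics/w11.png')[90:290,190:460];s=cams.read_camera('scene')[150:290,200:340]
cv2.imwrite('pics/c11.png',np.hstack([cv2.resize(a,(540,400)),cv2.copyMakeBorder(cv2.resize(s,(256,256),interpolation=2),0,144,0,0,0)]))"
```

```text
t 22.175 shift [-0.0002 -0.0067  0.0001] turn [ 0.01 -0.04 -1.24]
dF [ 1.12 -6.98 -0.86] dT [-0.113  0.005 -0.181] cop x -0.0034 z 0.0062 depth mm 5.72
tile row 176 edges [263. 386.] slopes [ 1.68468631e-16 -9.41176471e-02] z [-0.0306  0.0284] x -0.0388
plate rows 163 172 edges [255. 401.] z [-0.0356  0.037 ] x -0.0438
need dx 0.0 dz 0.0017
```

View pics/c11.png

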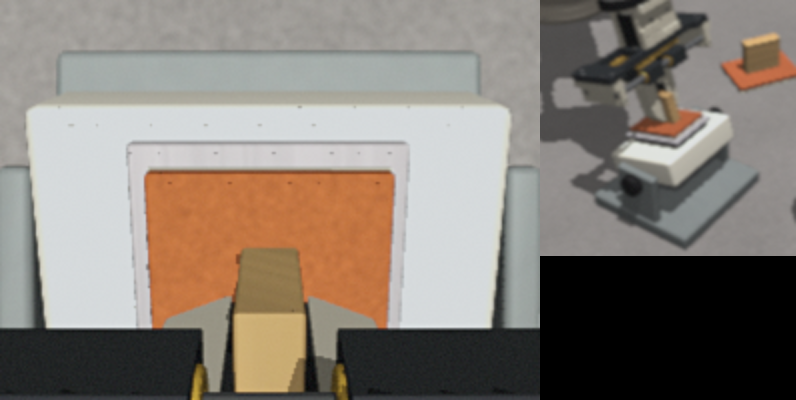

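```bash
python3 -c "
from h import *
print(robot.hand_in())"
```

```text
the job is handed in; nothing more can be done
None
```

I gripped the middle-sized tile by its rib, lifted it and pressed it onto the reader's face. The job was handed in at about 22 s with the tile still gripped and held there.

**Centring:** In the last wrist picture the tile sits about 0.6 mm off centre sideways and about 0 mm along the slope, with its long side parallel to the plate edges. The automatic edge check gave 1.7 mm sideways. It had misread one plate edge, so I trusted the picture.

**Flush:** The centre of pressure, worked out from the wrist force and moment, is 3 mm and 6 mm from the tile's middle. This settled at a tilt of about 15.5°, while the cameras suggested 13–15°. I followed the contact result.

**Press depth:** The push is about 7 N, or roughly 5.7 mm of travel by the spring law. From the tool's travel, I put the depth at 5.0–5.7 mm, so it is about half way, slightly on the deep side.

**Not checked:** I did not measure the head's tilt again or photograph the bowl, mug and roll after the press. Contact forces in the readings I took stayed near 7 N, and I never meant to touch those objects.

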